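Stack two filter stages on a leaning spigot

ROBOT

A 7-joint arm with a two-finger parallel gripper is mounted at the origin on the work surface. World frame = base frame: x ahead of the robot, y to its left, z up, the work surface at z = 0. Lengths are in m, angles in rad, forces in N, time in s.
With the tool pointing down it reaches from about 0.425 to 0.925 m from the base axis. Payload 6.8 kg.
Tool frame: the origin (TCP) lies midway between the tips of the shut fingers; the grasp point (between the pads) lies 19 mm behind it (bot.pinch_z is the distance from the TCP to the grasp point, in m); x points along the fingers, y is the direction in which the jaws open and shut, and the axes are right-handed (so a half turn about x gives the same grasp; the last joint's range is limited). The gripper opens to 85 mm and grips with 20 to 120 N. Pads are 22 mm wide; open, the fingers measure 114 mm over their backs; the gripper's body (76 mm by 85 mm) begins 54 mm behind the grasp point. The pads swing forward as they close: fully open they stand 13 mm farther back than shut.
Start: joints at [1, 0.477, 0.022, 1.555, -0.011, 1.109, -0.083], TCP at [0.301, -0.604, 0.231] pointing down, gripper open.
Joint ranges: [-2.96, 2.96], [-0.34, 2.1], [-1.41, 1.46], [0.24, 2.44], [-1.37, 4.51], [0.17, 1.92], [-2.96, 2.96]. Speed limits (rad/s): [2.39, 2.39, 3.14, 3.14, 3.14, 3.14, 3.14].

INTERFACE

Orientations are given as a unit quaternion [w, x, y, z].
In Python, from station import bot gives the robot as it stands. The module is installed in compiled form; this text tells all that it offers.
- The arm moves only by the tool step_arm, never from a script. Its argument "plan" is a list of rows, each a list of 6 numbers: the shift along the tool's x, y, z in units of 40 mm (1.0 is 40 mm), then the turn, a rotation vector about the tool's x, y, z in units of 360 degrees (1.0 is 360 degrees). In form: [[dx, dy, dz, ax, ay, az], ...]. A call has 1 to 8 rows; each row shifts and turns the commanded pose from where the row before left it, along the tool's axes as they then stand; what a row does not reach is not made up. A row lasts 1/8 s, in which the tool goes at most 62.5 mm and 10.7 degrees, less where a joint would pass 70% of its speed; a pose out of reach is approached as far as the arm can. A call with a number of a shift or a turn outside -1 to 1 is refused whole. A call with a gripper value outside its range is refused whole. "fingers" is the closure, from -1 (fully open) to 1 (shut), set as the call begins (left out, the last holds). The fingers move at their own pace and stop on an object; "force" is the grip in N (left out, the last holds). Time passes only in rows, so rows that do not move let the fingers close. It gives the time, the measured TCP pose, the force and the opening at its end, in the units of the state.
- bot.get_obs(): the state, without advancing time (a new reading comes with each control period).
- bot.read_camera(name): name is "side" or "top"; returns (picture, depth): 420x560x3 uint8, red, green, blue; 420x560 float32, m along the optical axis (not along the pixel's ray), 0 where there is no reading.
- bot.camera_model(name): a dict with "mtx" (3x3 intrinsics, pixels), "origin" and "rotation" of the camera in the world. Camera axes: x right, y up, looking along -z (the intrinsics and any distortion apply to the point x, -y, -z); pixel columns grow to the right and rows downward; lengths in m; the calibration is good to about 2 mm. A picture is of the moment at which its call begins. camera_model takes no time and is no camera call.
- bot.hand_in(): hands the job in, once; it reports no verdict.
The state is a dict: "t": time; "q": joint angles; "joint_vel": joint speeds; "joint_torque": joint torques, N m; "eef_pos": TCP position; "tool_rot": TCP orientation; "contact_force": force on the tool from outside, world axes, zero at the start; "torque": the same for the moment, N m; "gripper_width": opening from 0.0 (shut) to 1.0 (fully open).
Only numpy, scipy, OpenCV 4.12 (cv2) and the standard library are available. Lean on these libraries where they do the work, as an engineer would, in place of code of your own. Each camera call takes 0.05 s, during which the arm holds its last target.

TASK

Assemble the two-stage filter on the leaning spigot of the grey stand. Push the white sleeve that has a stub on top over the spigot and press it firmly along the spigot, with about 12 N for half a second, so that the black collar goes fully down and the sleeve lies flat; only then push the closed-top sleeve over the first one's stub and press it home in the same way. Do not ram the parts (stay under 40 N), leave the other things on the bench where they are, and let go.

Things in the scene. Friction and masses are not known exactly. Their poses are not given: they have to be found in the camera images.
- spigot: Round white stub on the grey filter stand (160 mm wide, 155 deep, 125 high): 36 mm diameter, 50 mm long, last 6 mm tapering to 24 mm; leans 23 deg (0.40 rad) from vertical, tip towards the stand's front (robot's side). Origin: on its axis at its root on the sloping face, 100 mm above the bench; z along the spigot to its tip, y level across the stand. Only it and the collar stand on that face.
- collar (a joint): Black seal collar, a ring of 56 mm outer diameter, 6 mm thick, sliding on the spigot with stiff dry friction: about 6 N along the axis moves it, and it stays where left. 0 = raised (top face 16 mm above the spigot's root), 0.010 m = fully down on a hard stop (top face 6 mm above the root).
- lower_mid (a point): Centre (half-way up) of the stubbed sleeve: loose, rigid, white, standing mouth down, 0.22 to 0.35 kg. Body 56 mm diameter, 64 mm high; on its flat top a stub 36 mm diameter, 18 mm long, last 5 mm tapering to 26; 82 mm in all. Bore 39 mm diameter, 50 deep. z from mouth to stub; point 41 mm above the mouth rim. When home, leaning with the spigot, the point is 47 mm up its axis from the root.
- upper_mid (a point): Centre (half-way up) of the closed-top sleeve: loose, rigid, white, standing mouth down, 0.09 to 0.14 kg. Body 56 mm diameter, 70 mm high, closed flat top with bevelled rim, no stub. Bore 39 mm diameter, 56 deep. z from mouth to top; point 35 mm above the mouth rim. When home on the other sleeve's shoulder, the point is 105 mm up the spigot's axis from its root.
- beaker_mid (a point): Bystander, to be left alone: clear glass beaker, 70 mm wide, 75 high; the point is at its middle.
- jar_mid (a point): Bystander, to be left alone: brown glass jar with lid, 64 mm wide, 70 high; the point is at its middle.
- dish_mid (a point): Bystander, to be left alone: low white dish, 90 mm wide, 20 high; the point is at its middle.
- bottle_mid (a point): Bystander, to be left alone: white bottle, 70 mm wide, 170 high; the point is at its middle.
- spatula_grip (a point): Bystander, to be left alone: steel spatula with wooden handle, lying flat, 280 mm long; the point is on its handle.
- mug_mid (a point): Bystander, to be left alone: white mug, 76 mm wide, 85 high; the point is at its middle.
Things that resemble listed ones, but are neither listed nor needed, are in the scene too. Leave any blue or green look-alike of the part that bears lower_mid alone.

How it is judged:
On the way, in this order (a step that is already met when the one before it is completed fails the run):
1. the stubbed sleeve is fully home on the spigot with the collar down, and is pressed there with more than 6 N, before the other sleeve is on (x of lower_mid in the frame of spigot between -0.006 and 0.006 m and y of lower_mid in the frame of spigot between -0.006 and 0.006 m and z of lower_mid in the frame of spigot between 0.044 and 0.05 m and angle between the z axis of lower_mid and the z axis of spigot, either way round below 0.08 rad and value of joint collar above 0.008 m and contact force between lower_stage and stand above 6 N and distance between upper_mid and lower_mid above 0.09 m), for 0.2 s.
2. the closed-top sleeve is fully home on the first and is pressed there with more than 6 N (x of lower_mid in the frame of spigot between -0.006 and 0.006 m and y of lower_mid in the frame of spigot between -0.006 and 0.006 m and z of lower_mid in the frame of spigot between 0.044 and 0.05 m and angle between the z axis of lower_mid and the z axis of spigot, either way round below 0.08 rad and value of joint collar above 0.008 m and x of upper_mid in the frame of spigot between -0.01 and 0.01 m and y of upper_mid in the frame of spigot between -0.01 and 0.01 m and z of upper_mid in the frame of spigot between 0.102 and 0.108 m and angle between the z axis of upper_mid and the z axis of spigot, either way round below 0.1 rad and contact force between upper_stage and lower_stage above 6 N), for 0.2 s.
At the end, for the whole second after the job is handed in: Collar 8 mm or more down; stubbed sleeve home on the spigot (47 mm up the axis within 3 mm, within 6 mm of it, 0.08 rad) and closed-top sleeve home on that (105 mm up within 3 mm, within 10 mm of the axis, 0.10 rad); both released and at rest (x of lower_mid in the frame of spigot between -0.006 and 0.006 m and y of lower_mid in the frame of spigot between -0.006 and 0.006 m and z of lower_mid in the frame of spigot between 0.044 and 0.05 m and angle between the z axis of lower_mid and the z axis of spigot, either way round below 0.08 rad and value of joint collar above 0.008 m and x of upper_mid in the frame of spigot between -0.01 and 0.01 m and y of upper_mid in the frame of spigot between -0.01 and 0.01 m and z of upper_mid in the frame of spigot between 0.102 and 0.108 m and angle between the z axis of upper_mid and the z axis of spigot, either way round below 0.1 rad and linear speed of each of lower_stage, upper_stage below 0.02 m/s); the robot touches nothing.
It fails at once if a sleeve is rammed onto its seat (over 40 N) (contact force between lower_stage and stand above 40 N or contact force between upper_stage and lower_stage above 40 N).
It fails at once if a bystander is moved by more than 30 mm (distance of any of beaker_mid, jar_mid, dish_mid, bottle_mid, spatula_grip, mug_mid from where it was at the start of the episode above 0.03 m).
It also fails if it takes over 69 s, if anything falls off the work surface, if the arm or the gripper's body presses on something with over 40 N, if the wrist force passes 120 N, or if a joint passes its speed limit or range.

## Working session

There is one attempt and no reset: what is moved stays moved. The work goes in short steps, Python scripts to look and compute and a tool call to move; the robot and the scene stay as the last step left them, time stands still between calls to the robot, and variables do not carry over. Pictures are saved under pics/ and viewed, and the job is handed in when it is done.

Besides the shell and the picture viewer there is one more tool, called after ">>>" by a JSON object that holds its "fn" and its "kwargs", one argument or row to a line. step_arm: Moves the arm, as the interface text tells. Shifts and turns lie within -1 to 1; 1 stands for 40 mm of shift or 360 degrees of turn. Its arguments: {"type":"object","properties":{"plan":{"type":"array"},"fingers":{"type":"number"},"force":{"type":"number"}},"required":["plan"]}

```bash
mkdir -p pics; ls
cat > h.py <<'E'
import numpy as np,cv2
from station import bot
def cam(n):
    m=bot.camera_model(n); return np.array(m["mtx"]),np.array(m["origin"]),np.array(m["rotation"]),m
def grab(n):
    p,d=bot.read_camera(n); np.savez(f"last_{n}.npz",p=p,d=d); return p,d
def pts(n,d):
    K,o,R,m=cam(n); v,u=np.indices(d.shape)
    x=(u-K[0,2])/K[0,0]*d; y=(v-K[1,2])/K[1,1]*d
    P=np.stack([x,-y,-d],-1)@R.T+o
    return P
def ray(n,u,v,z):
    K,o,R,m=cam(n); r=R@np.array([(u-K[0,2])/K[0,0],-(v-K[1,2])/K[1,1],-1.])
    return o+r*(z-o[2])/r[2]
def save(f,p,s=1.4): cv2.imwrite("pics/"+f,cv2.resize(p[:,:,::-1],None,fx=s,fy=s) if s!=1 else p[:,:,::-1])
E
python3 - <<'E'
from h import *
print(bot.get_obs(),bot.pinch_z)
for n in("side","top"):
    p,d=grab(n); print(cam(n)[3]); save(n+"0.png",p)
E
```

```text
pics
{'t': 0.0, 'q': array([ 0.99989608,  0.47783829,  0.02231276,  1.556449  , -0.01153417,
        1.10929341, -0.0831266 ]), 'joint_vel': array([ 0.00054806, -0.00019095, -0.00011597, -0.00098067,  0.0011185 ,
       -0.00073369, -0.0006823 ]), 'joint_torque': array([-6.42322320e-04, -5.96440315e+01,  1.60756968e+00, -2.81198663e+01,
        1.24169749e-02,  9.28861904e-03,  2.40048348e-05]), 'eef_pos': array([ 0.30110317, -0.60345779,  0.23030061]), 'tool_rot': array([-0.16153777, -0.68807511, -0.16280118,  0.68844315]), 'contact_force': array([-0.28190938, -0.22968439, -0.83069191]), 'torque': array([-0.0590892 , -0.05329663, -0.03378085]), 'gripper_width': 0.9969406073716478} 0.0187
{'mtx': array([[509.86013081,   0.        , 280.41598381],
       [  0.        , 509.86013081, 202.94107886],
       [  0.        ,   0.        ,   1.        ]]), 'origin': array([-0.27154284,  0.75432841,  1.16749516]), 'rotation': array([-0.35752215, -0.13866309,  0.35264776,  0.85357485])}
{'mtx': array([[387.06307121,   0.        , 277.01729344],
       [  0.        , 387.06307121, 212.91401979],
       [  0.        ,   0.        ,   1.        ]]), 'origin': array([0.40524132, 0.01496404, 1.14885902]), 'rotation': array([ 0.70958176,  0.01944925, -0.01844778, -0.70411301])}
```

```bash
sed -i 's/np.array(m\["rotation"\]),m/Rq(m["rotation"]),m/' h.py; sed -i '2a from scipy.spatial.transform import Rotation as Ro\ndef Rq(q): return Ro.from_quat(np.roll(q,-1)).as_matrix()' h.py
python3 - <<'E'
from h import *
print(Rq(bot.get_obs()['tool_rot']))
for n in("side","top"):
    R=cam(n)[2]; print(n,-R[:,2])
    P=pts(n,np.load(f"last_{n}.npz")['d']); print(np.percentile(P[...,2],[5,30,50,70]))
E
```

```text
[[-8.28480580e-04  4.46478719e-01 -8.94793869e-01]
 [ 1.39118419e-03 -8.94792795e-01 -4.46479471e-01]
 [-9.99998689e-01 -1.61472265e-03  1.20184320e-04]]
side [ 0.48887742 -0.50287226 -0.71282421]
[-0.54340139 -0.00161115  0.00110469  0.00458594]
top [ 0.05356936  0.00162302 -0.99856281]
[-7.50765031e-01 -3.04323020e-04  1.34066834e-03  3.01929123e-03]
```

View pics/side0.png

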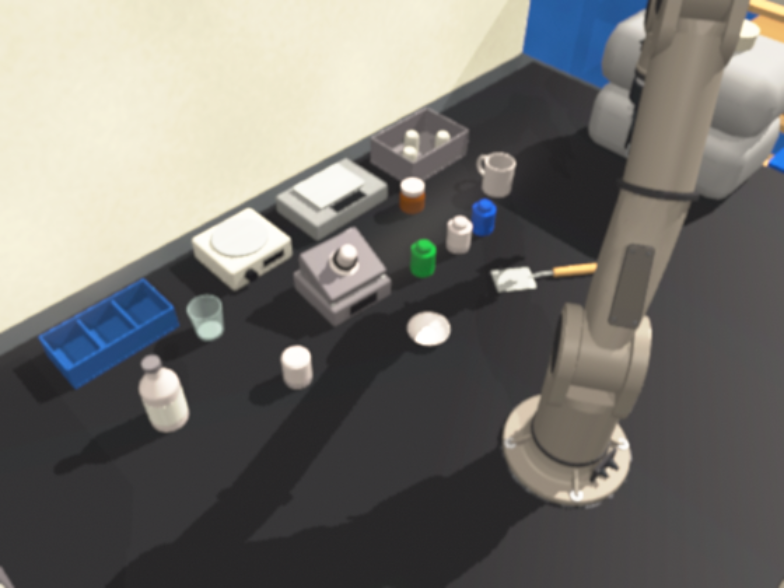

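View pics/top0.png

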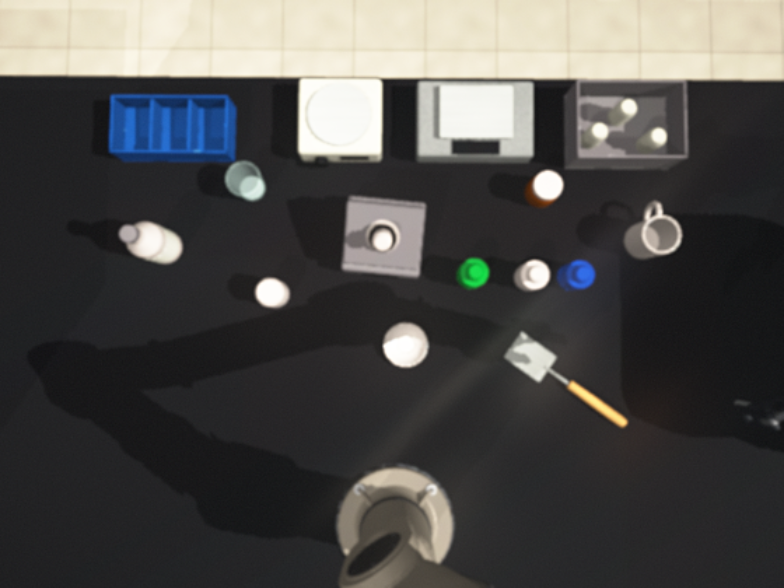

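The side and top views (display pixels) could be confused as follows:
- **Stubbed sleeve:** candidates in the top view are white (533,274), green (473,273) and blue (578,275). By the description I choose the white one.
- **Closed-top sleeve:** candidates are the white cylinder (272,292), the dish (405,345), the mug (655,235), the bottle (150,242), and the small items in the grey bin near (628,110). I choose (272,292).
- **Spigot:** at (382,236).

Next I measure these and check them in crops.

Run:
```python
from h import *
L={n:np.load(f"last_{n}.npz") for n in("side","top")}
P={n:pts(n,L[n]['d']) for n in L}
def fit(Q):
    A=np.c_[2*Q[:,:2],np.ones(len(Q))]; s=np.linalg.lstsq(A,(Q[:,:2]**2).sum(1),rcond=None)[0]
    return s[:2],np.sqrt(s[2]+s[0]**2+s[1]**2)
for name,u,v,hs in(("lower",381,196,[.064,.082]),("upper",194,209,[.070])):
    g=ray("top",u,v,.07)
    for n in P:
        Q=P[n].reshape(-1,3); col=L[n]['p'].reshape(-1,3)
        m=(np.hypot(Q[:,0]-g[0],Q[:,1]-g[1])<.05)&(Q[:,2]>.008)&(Q[:,2]<.12); q=Q[m]
        print(name,n,m.sum(),"zpct",np.percentile(q[:,2],[50,80,95,99]).round(4))
        for h in hs:
            t=q[abs(q[:,2]-h)<.005]; print("  top@",h,len(t),t.mean(0).round(4),"mid",((t.max(0)+t.min(0))/2).round(4),"ext",np.ptp(t,axis=0).round(4))
        w=q[(q[:,2]>.015)&(q[:,2]<.055)]
        if len(w)>10: c,r=fit(w); print("  side circle",c.round(4),r.round(4),len(w))
p=L['side']['p'];t=L['top']['p']
a=cv2.resize(p[140:280,190:370],None,fx=4,fy=4)[:,:400*2]
b=cv2.resize(t[120:230,160:430],None,fx=2.9,fy=2.9)
save("cropA.png",a,1);save("cropB.png",b,1)
```

```text
lower side 369 zpct [0.0576 0.0728 0.0829 0.0868]
  top@ 0.064 88 [ 0.5068 -0.2675  0.0642] mid [ 0.5124 -0.2765  0.064 ] ext [0.0556 0.0586 0.0093]
  top@ 0.082 57 [ 0.5117 -0.2725  0.0813] mid [ 0.5121 -0.2734  0.0818] ext [0.0338 0.034  0.0096]
  side circle [ 0.5126 -0.2736] 0.0252 152
lower top 407 zpct [0.0661 0.0809 0.0845 0.0861]
  top@ 0.064 180 [ 0.5134 -0.275   0.065 ] mid [ 0.5148 -0.2785  0.0644] ext [0.0542 0.0566 0.0092]
  top@ 0.082 124 [ 0.5146 -0.277   0.0819] mid [ 0.5145 -0.2773  0.0819] ext [0.0336 0.0334 0.0092]
  side circle [ 0.5153 -0.2784] 0.0278 63
upper side 514 zpct [0.0634 0.071  0.0731 0.0752]
  top@ 0.07 230 [0.4733 0.2572 0.0701] mid [0.4755 0.2555 0.07  ] ext [0.0556 0.0538 0.01  ]
  side circle [0.4751 0.2562] 0.0267 178
upper top 386 zpct [0.0697 0.0719 0.0743 0.0752]
  top@ 0.07 298 [0.4751 0.2526 0.0703] mid [0.4767 0.2536 0.07  ] ext [0.0534 0.0536 0.01  ]
  side circle [0.476  0.2538] 0.0279 52
```

View pics/cropA.png

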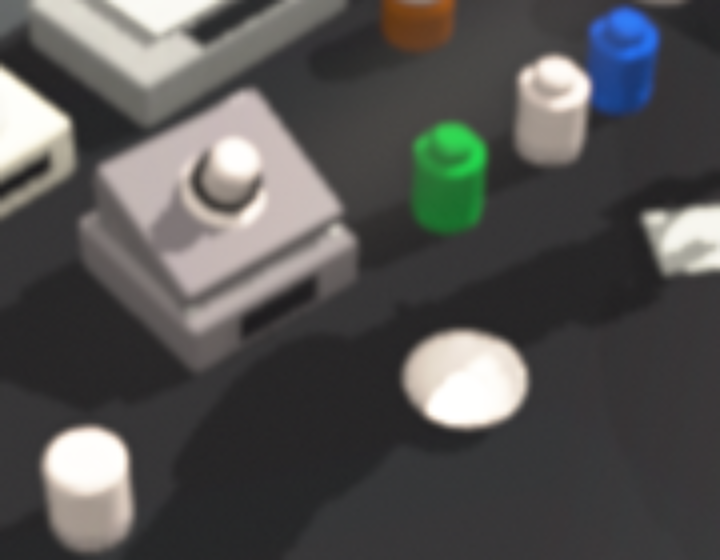

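View pics/cropB.png

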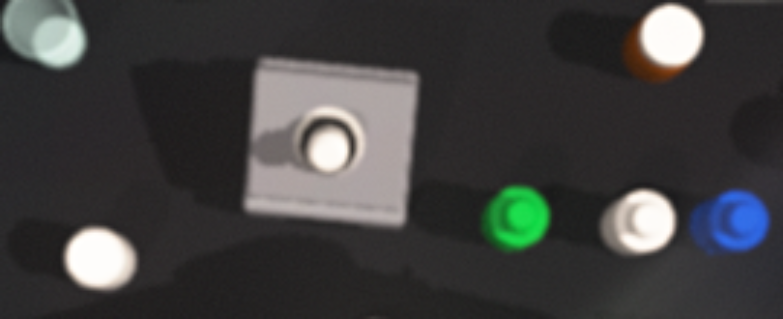

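```bash
cat > spig.py <<'E'
from h import *
L={n:np.load(f"last_{n}.npz") for n in("side","top")}
g=ray("top",272,169,.15); print("tip ray",g)
res=[]
for n in L:
    Q=pts(n,L[n]['d']).reshape(-1,3)
    m=(abs(Q[:,0]-g[0]-.01)<.1)&(abs(Q[:,1]-g[1])<.1)&(Q[:,2]>.01)&(Q[:,2]<.2); q=Q[m]
    # stand face plane RANSAC-ish
    f=q[(q[:,2]>.07)&(np.hypot(q[:,0]-g[0]-.01,q[:,1]-g[1])>.038)]
    best=None;rng=np.random.default_rng(0)
    for _ in range(300):
        a=f[rng.choice(len(f),3,False)];nn=np.cross(a[1]-a[0],a[2]-a[0]);nn/=np.linalg.norm(nn)+1e-12
        if nn[2]<0:nn=-nn
        if nn[2]<.8: continue
        k=abs((f-a[0])@nn)<.003
        if best is None or k.sum()>best.sum():best=k
    t=f[best];c=t.mean(0);nn=np.linalg.svd(t-c)[2][2];nn*=np.sign(nn[2])
    print(n,"plane c",c.round(4),"n",nn.round(4),"tilt",np.degrees(np.arccos(nn[2])).round(2),"lean dir",np.degrees(np.arctan2(nn[1],nn[0])).round(2),best.sum(),len(f))
    h=(q-c)@nn; near=np.hypot(q[:,0]-g[0]-.01,q[:,1]-g[1])<.04
    print(" hist h",np.histogram(h[near],bins=np.arange(-.004,.06,.004)))
    # mid of the face
    print(" face x",np.percentile(t[:,0],[1,99]),"y",np.percentile(t[:,1],[1,99]))
    # project along axis
    e2=np.cross(nn,[1,0,0]);e2/=np.linalg.norm(e2);e1=np.cross(e2,nn)
    for lo,hi,lab in((.044,.056,"tip"),(.02,.044,"shaft"),(.010,.022,"collar")):
        w=q[near&(h>lo)&(h<hi)]
        if len(w)<8: continue
        uv=np.c_[(w-c)@e1,(w-c)@e2]
        mid=(uv.max(0)+uv.min(0))/2; A=np.c_[2*uv,np.ones(len(uv))];s=np.linalg.lstsq(A,(uv**2).sum(1),rcond=None)[0]
        for nm,k in(("mid",mid),("fit",s[:2]),("mean",uv.mean(0))):
            r=c+e1*k[0]+e2*k[1]; print("  ",lab,len(w),nm,"root",r.round(4),"ext",np.ptp(uv,axis=0).round(4),np.sqrt(s[2]+s[0]**2+s[1]**2).round(4))
E
python3 spig.py
python3 - <<'E'
from h import *
L=np.load("last_top.npz");p=L['p']
# face edges in top: 
hsv=cv2.cvtColor(p,cv2.COLOR_RGB2GRAY)
m=np.zeros_like(hsv);m[135:200,235:310]=(hsv[135:200,235:310]>85)
cs,_=cv2.findContours(m,cv2.RETR_EXTERNAL,cv2.CHAIN_APPROX_SIMPLE);c=max(cs,key=cv2.contourArea)
b=cv2.minAreaRect(c);print(b,cv2.boxPoints(b))
E
```

```text
tip ray [0.57307186 0.0305215  0.15      ]
side plane c [0.5827 0.0327 0.0997] n [-0.3908  0.043   0.9195] tilt 23.15 lean dir 173.72 845 1393
 hist h (array([111, 109,  34,   8,  50,  44,  21,  11,   6,   9,  10,  14,  37,
        34,  20]), array([-0.004,  0.   ,  0.004,  0.008,  0.012,  0.016,  0.02 ,  0.024,
        0.028,  0.032,  0.036,  0.04 ,  0.044,  0.048,  0.052,  0.056]))
 face x [0.524137   0.64195292] y [-0.0443506   0.10473182]
   tip 91 mid root [0.5831 0.031  0.0999] ext [0.0346 0.0356] 0.0125
   tip 91 fit root [0.583  0.0301 0.0999] ext [0.0346 0.0356] 0.0125
   tip 91 mean root [0.5831 0.0306 0.0999] ext [0.0346 0.0356] 0.0125
   shaft 71 mid root [0.5803 0.0289 0.0988] ext [0.0497 0.0406] 0.0189
   shaft 71 fit root [0.5831 0.0277 0.1001] ext [0.0497 0.0406] 0.0189
   shaft 71 mean root [0.5784 0.0384 0.0976] ext [0.0497 0.0406] 0.0189
   collar 114 mid root [0.584  0.0299 0.1004] ext [0.0551 0.0549] 0.023
   collar 114 fit root [0.5839 0.0296 0.1003] ext [0.0551 0.0549] 0.023
   collar 114 mean root [0.5799 0.0381 0.0982] ext [0.0551 0.0549] 0.023
top plane c [0
[... 523 characters left out ...]
.0123
   tip 134 mean root [0.5844 0.0274 0.1012] ext [0.0322 0.0342] 0.0123
   shaft 38 mid root [0.5832 0.0248 0.1008] ext [0.0492 0.0372] 0.0188
   shaft 38 fit root [0.583  0.0275 0.1006] ext [0.0492 0.0372] 0.0188
   shaft 38 mean root [0.5932 0.0252 0.105 ] ext [0.0492 0.0372] 0.0188
   collar 158 mid root [0.584  0.0279 0.101 ] ext [0.0551 0.0541] 0.024
   collar 158 fit root [0.5832 0.0275 0.1007] ext [0.0551 0.0541] 0.024
   collar 158 mean root [0.5896 0.0262 0.1034] ext [0.0551 0.0541] 0.024
((273.4941101074219, 168.56039428710938), (56.73065948486328, 54.2303352355957), 5.572197437286377) [[242.62994 192.79317]
 [247.89569 138.81908]
 [304.35828 144.32762]
 [299.09253 198.30171]]
```

Crop A confirms the white stubbed sleeve at (550,110) and the closed-top one at (88,490). The spigot root comes out near (0.5835, 0.0288, 0.100) with a lean of 23° and yaw of about -5.5°. Heights and diameters match the sizes given. Next is the approach above the stubbed sleeve.

```bash
cat >> h.py <<'E'
YAW=np.radians(-5.5); LEAN=np.radians(23)
TY=np.array([np.cos(YAW),np.sin(YAW),0]); DOWN=np.array([0,0,-1.])
def Rdown(): return np.c_[DOWN,TY,np.cross(DOWN,TY)]
AX=-(np.cos(LEAN)*DOWN+np.sin(LEAN)*TY)
RT=np.c_[-AX, np.cos(LEAN)*TY-np.sin(LEAN)*DOWN, np.cross(DOWN,TY)]
ROOT=np.array([.5835,.0288,.100])
def rem(p,R):
    o=bot.get_obs(); Rc=Rq(o['tool_rot']); d=(np.array(p)-o['eef_pos'])
    rv=Ro.from_matrix(Rc.T@R).as_rotvec()
    print("t",round(o['t'],2),"pos",o['eef_pos'].round(4),"w",round(o['gripper_width'],3),"F",o['contact_force'].round(1),
      "\n shift in target tool axes /40mm",(R.T@d/.04).round(3),"in current",(Rc.T@d/.04).round(3),"turn/360",(rv/2/np.pi).round(4),"dq",o['q'].round(2))
E
python3 - <<'E'
from h import *
rem([.5137,-.2757,.16],Rdown()); print(AX,np.linalg.det(RT))
E
```

```text
t 0.1 pos [ 0.3011 -0.6035  0.2304] w 1.004 F [ 0.2  0.2 -0.7] 
 shift in target tool axes /40mm [ 1.761  4.505 -8.667] in current [ 1.768 -4.958 -8.415] turn/360 [-1.611e-01 -1.000e-04  2.000e-04] dq [ 1.    0.48  0.02  1.56 -0.01  1.11 -0.08]
[-0.38893228  0.03744992  0.92050485] 1.0000000000000004
```

>>> {"fn": "step_arm", "kwargs": {
  "plan": [
    [0,0,0,-0.0269,0,0],
    [0,0,0,-0.0269,0,0],
    [0,0,0,-0.0269,0,0],
    [0,0,0,-0.0268,0,0],
    [0,0,0,-0.0268,0,0],
    [0,0,0,-0.0268,0,0],
    [0,0.4,-0.8,0,0,0],
    [0,0.4,-0.8,0,0,0]
  ],
  "fingers": -1,
  "force": 80
}}

```text
t: 1.1
eef_pos: [0.3392, -0.5426, 0.2306]
tool_rot: [0.475, 0.524, 0.476, -0.524]
contact_force: [0.8, -0.3, -0.5]
gripper_width: 0.998
```

>>> {"fn": "step_arm", "kwargs": {
  "plan": [
    [0.2,0.45,-0.85,0,0,0],
    [0.2,0.45,-0.85,0,0,0],
    [0.2,0.45,-0.85,0,0,0],
    [0.2,0.45,-0.85,0,0,0],
    [0.2,0.45,-0.85,0,0,0],
    [0.2,0.45,-0.85,0,0,0],
    [0.2,0.45,-0.85,0,0,0],
    [0.2,0.4,-0.8,0,0,0]
  ]
}}

```text
t: 2.1
eef_pos: [0.5069, -0.2868, 0.1667]
tool_rot: [-0.475, -0.523, -0.476, 0.523]
contact_force: [0.8, 0.1, 0.5]
gripper_width: 1.004
```

Run:
```python
from h import *
rem([.5137,-.2757,.16],Rdown())
for n in("side","top"):
    p,d=grab(n); save(n+"1.png",p)
```

```text
t 2.1 pos [ 0.5069 -0.2868  0.1667] w 1.004 F [0.8 0.1 0.5] 
 shift in target tool axes /40mm [ 0.168  0.142 -0.294] in current [ 0.168  0.142 -0.293] turn/360 [ 0.0001 -0.0001  0.0001] dq [ 0.65  0.42 -0.31  1.83  0.16  0.92  0.18]
```

View pics/side1.png

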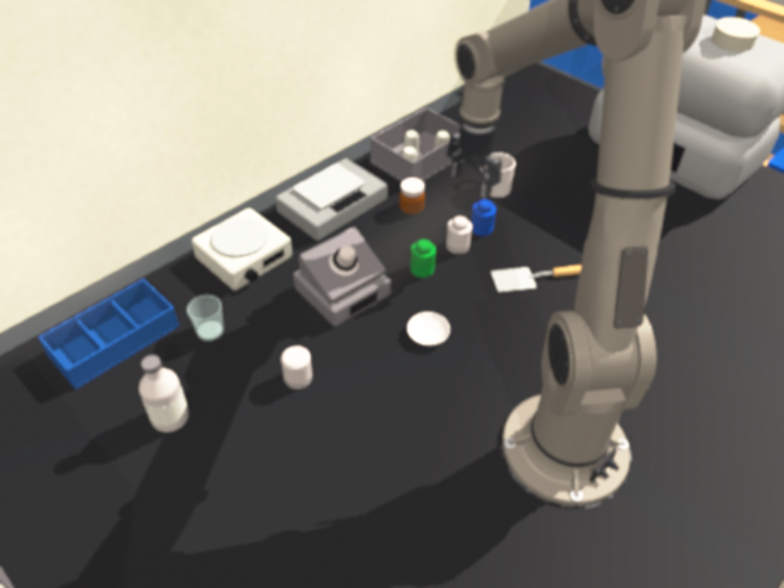

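>>> {"fn": "step_arm", "kwargs": {
  "plan": [
    [0,0.15,-0.3,0,0,0],
    [0.5,0,0,0,0,0],
    [0.5,0,0,0,0,0],
    [0.5,0,0,0,0,0],
    [0.5,0,0,0,0,0],
    [0.5,0,0,0,0,0],
    [0.5,0,0,0,0,0],
    [0.25,0,0,0,0,0]
  ]
}}

```text
t: 3.2
eef_pos: [0.513, -0.2769, 0.0361]
tool_rot: [-0.475, -0.523, -0.476, 0.524]
contact_force: [-0.6, 0.6, 0.6]
gripper_width: 0.999
```

>>> {"fn": "step_arm", "kwargs": {
  "plan": [
    [0.25,0,0,0,0,0],
    [0,0,0,0,0,0]
  ]
}}

```text
t: 3.45
eef_pos: [0.5133, -0.2767, 0.0268]
tool_rot: [-0.475, -0.523, -0.476, 0.524]
contact_force: [-0.3, 0.3, -0.2]
gripper_width: 1.004
```

Run:
```python
from h import *
rem([.5137,-.2757,.025],Rdown())
p,d=grab("top"); save("top2.png",cv2.resize(p[130:260,300:480],None,fx=4,fy=4),1)
p,d=grab("side"); save("side2.png",cv2.resize(p[70:220,250:430],None,fx=4,fy=4),1)
```

```text
t 3.45 pos [ 0.5133 -0.2767  0.0268] w 1.004 F [-0.3  0.3 -0.2] 
 shift in target tool axes /40mm [ 0.045  0.006 -0.026] in current [ 0.045  0.006 -0.026] turn/360 [ 0.     -0.      0.0001] dq [ 0.59  0.61 -0.26  1.91  0.25  0.66  0.08]
```

View pics/top2.png

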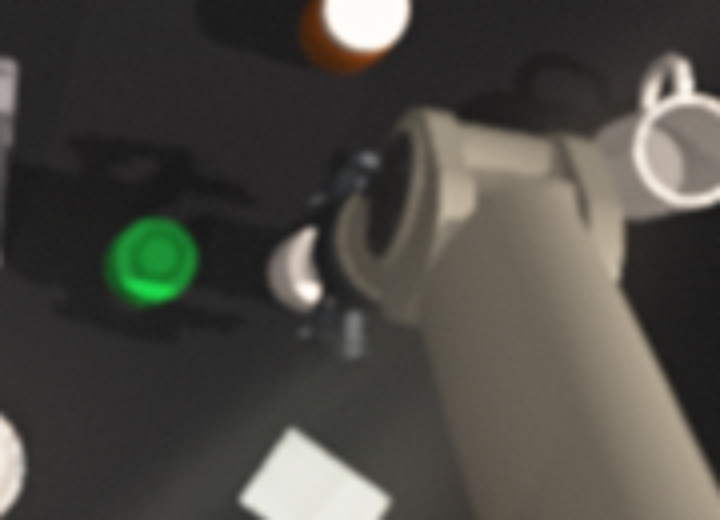

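View pics/side2.png

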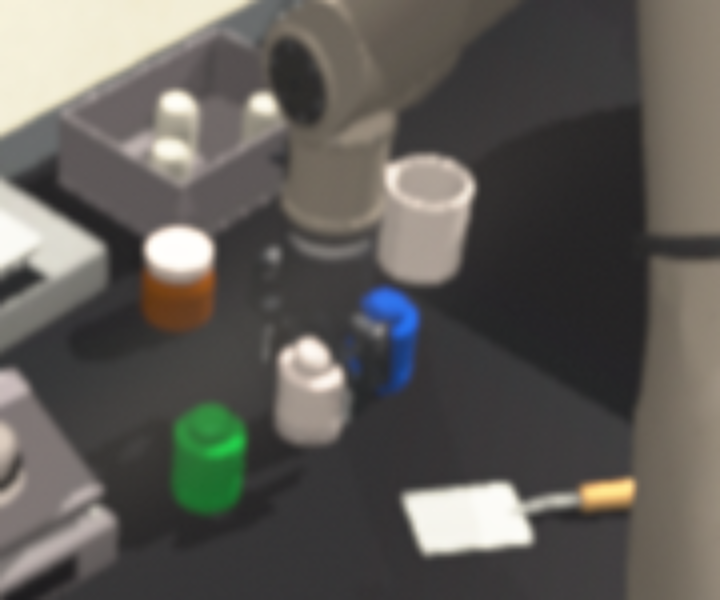

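The side crop shows the white sleeve (310,395) between the fingers (270,300) and (370,350). I'll close and lift.

>>> {"fn": "step_arm", "kwargs": {
  "plan": [
    [0.02,0,0,0,0,0],
    [0,0,0,0,0,0],
    [0,0,0,0,0,0],
    [0,0,0,0,0,0],
    [0,0,0,0,0,0],
    [0,0,0,0,0,0]
  ],
  "fingers": 1,
  "force": 80
}}

```text
t: 4.3
eef_pos: [0.5142, -0.277, 0.0274]
tool_rot: [0.476, 0.524, 0.475, -0.523]
contact_force: [-0.2, 0.1, 5.7]
gripper_width: 0.639
```

>>> {"fn": "step_arm", "kwargs": {
  "plan": [
    [-0.5,0,0,0,0,0],
    [-1,0,0,0,0,0],
    [-1,0,0,0,0,0],
    [-1,0,0,0,0,0],
    [-1,0,0,0,0,0],
    [-1,0,0,0,0,0]
  ]
}}

```text
t: 5.05
eef_pos: [0.513, -0.2765, 0.2488]
tool_rot: [0.476, 0.523, 0.475, -0.523]
contact_force: [0.4, 0.2, -3.8]
gripper_width: 0.636
```

Run:
```python
from h import *
# TCP target: sleeve mouth 75 mm above root along axis, TCP ~26mm above mouth
rem(ROOT+AX*(.100+.026),RT)
```

```text
t 5.05 pos [ 0.513  -0.2765  0.2488] w 0.636 F [ 0.4  0.2 -3.8] 
 shift in target tool axes /40mm [ 0.673 -0.512 -7.766] in current [ 0.819 -0.205 -7.766] turn/360 [ 0.0001 -0.      0.0639] dq [ 0.65  0.33 -0.33  1.74  0.12  1.09  0.18]
```

>>> {"fn": "step_arm", "kwargs": {
  "plan": [
    [0,0,-0.7,0,0,0],
    [0,0,-1,0,0,0.008],
    [0,0,-1,0,0,0.008],
    [0,0,-1,0,0,0.008],
    [0,0,-1,0,0,0.008],
    [0,0,-1,0,0,0.008],
    [0,0,-1,0,0,0.008],
    [0,0,-1,0,0,0.008]
  ]
}}

```text
t: 6.05
eef_pos: [0.5423, 0.0309, 0.2473]
tool_rot: [0.56, 0.599, 0.376, -0.432]
contact_force: [0.6, -0.1, -3.4]
gripper_width: 0.637
```

>>> {"fn": "step_arm", "kwargs": {
  "plan": [
    [0,0,0,0,0,0.008],
    [0,0,0,0,0,0]
  ]
}}

```text
t: 6.3
eef_pos: [0.5415, 0.03, 0.2465]
tool_rot: [0.571, 0.607, 0.362, -0.418]
contact_force: [-1.4, -1.0, -3.2]
gripper_width: 0.635
```

Run:
```python
from h import *
rem(ROOT+AX*(.090+.027),RT)
for n,b in(("side",(100,220,190,340)),("top",(110,230,190,350))):
    p,d=grab(n); save(n+"3.png",cv2.resize(p[b[0]:b[1],b[2]:b[3]],None,fx=4.5,fy=4.5),1)
```

```text
t 6.3 pos [0.5415 0.03   0.2465] w 0.635 F [-1.4 -1.  -3.2] 
 shift in target tool axes /40mm [ 0.857 -0.467 -0.072] in current [ 0.857 -0.466 -0.074] turn/360 [0.0003 0.0002 0.0001] dq [ 0.24  0.09 -0.51  2.12  0.33  0.59 -0.6 ]
```

View pics/side3.png

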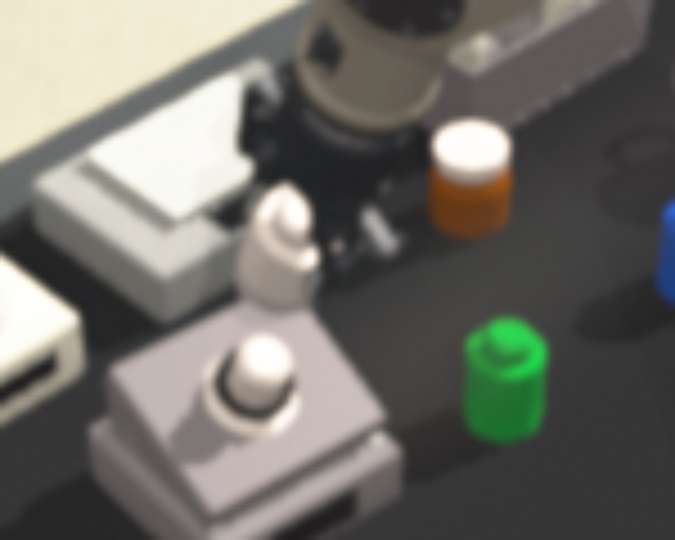

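View pics/top3.png

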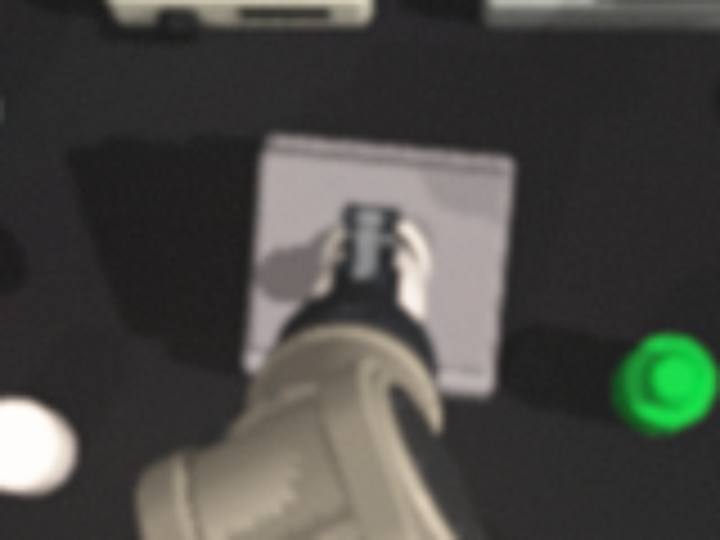

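```bash
cat > held.py <<'E'
from h import *
import sys
o=bot.get_obs(); T=o['eef_pos'];R=Rq(o['tool_rot'])
print("TCP rel root: lean",((T-ROOT)@RT[:,1]).round(4),"lat(-z)",((T-ROOT)@-RT[:,2]).round(4),"ax",((T-ROOT)@AX).round(4))
for n in("side","top"):
    L=np.load(f"last_{n}.npz");Q=pts(n,L['d']).reshape(-1,3);c=L['p'].reshape(-1,3).astype(int)
    w=(c.min(1)>120)&(c.max(1)-c.min(1)<70)
    l=(Q-T)@R   # tool coords x along finger, y jaw, z
    rr=np.hypot(l[:,1],l[:,2]); m=w&(rr<.045)&(l[:,0]>-.07)&(l[:,0]<.04); q=l[m]
    print(n,m.sum(),"x range(tool)",np.percentile(q[:,0],[1,5,95,99]).round(4),"y",np.percentile(q[:,1],[2,98]).round(4),"z",np.percentile(q[:,2],[2,98]).round(4))
    # stub: x<-.038 ; body
    from scipy.optimize import least_squares
    b=q[(q[:,0]>-.03)&(q[:,0]<.022)]
    f=lambda s:np.hypot(b[:,1]-s[0]-s[2]*b[:,0],b[:,2]-s[1]-s[3]*b[:,0])-.028
    s=least_squares(f,[0,0,0,0],loss='soft_l1',f_scale=.002); print("  body fit (y,z,slope y,slope z)",s.x.round(4),"rms",np.sqrt((f(s.x)**2).mean()).round(4),len(b))
    g=lambda s:np.hypot(b[:,1]-s[0],b[:,2]-s[1])-.028
    s=least_squares(g,[0,0],loss='soft_l1',f_scale=.002);print("  fit fixed axis",s.x.round(4))
E
python3 held.py
```

```text
TCP rel root: lean 0.0201 lat(-z) -0.0036 ax 0.1511
side 350 x range(tool) [-0.0592 -0.0567  0.0128  0.025 ] y [-0.0281  0.0248] z [-0.0303  0.    ]
  body fit (y,z,slope y,slope z) [-0.0006 -0.0007 -0.0136  0.0096] rms 0.0017 143
  fit fixed axis [-0.0005 -0.0007]
top 80 x range(tool) [-0.0558 -0.0391  0.0173  0.0199] y [0.003  0.0343] z [-0.0247  0.0283]
  body fit (y,z,slope y,slope z) [ 0.      0.0008 -0.0015 -0.0015] rms 0.0003 43
  fit fixed axis [0.     0.0008]
```

Run:
```python
from h import *
for i in range(3): rem(ROOT+AX*(.060+.027),RT)
```

```text
t 6.4 pos [0.5428 0.0291 0.2469] w 0.637 F [ 1.2 -0.1 -3.1] 
 shift in target tool axes /40mm [ 1.602 -0.502 -0.091] in current [ 1.602 -0.503 -0.092] turn/360 [-0.0001  0.0002 -0.    ] dq [ 0.24  0.09 -0.51  2.12  0.33  0.59 -0.6 ]
t 6.4 pos [0.5428 0.0291 0.2469] w 0.637 F [ 1.2 -0.1 -3.1] 
 shift in target tool axes /40mm [ 1.602 -0.502 -0.091] in current [ 1.602 -0.503 -0.092] turn/360 [-0.0001  0.0002 -0.    ] dq [ 0.24  0.09 -0.51  2.12  0.33  0.59 -0.6 ]
t 6.4 pos [0.5428 0.0291 0.2469] w 0.637 F [ 1.2 -0.1 -3.1] 
 shift in target tool axes /40mm [ 1.602 -0.502 -0.091] in current [ 1.602 -0.503 -0.092] turn/360 [-0.0001  0.0002 -0.    ] dq [ 0.24  0.09 -0.51  2.12  0.33  0.59 -0.6 ]
```

>>> {"fn": "step_arm", "kwargs": {
  "plan": [
    [0,-0.25,-0.09,0,0,0],
    [0,-0.25,0,0,0,0],
    [0.5,0,0,0,0,0],
    [0.5,0,0,0,0,0],
    [0.5,0,0,0,0,0],
    [0,0,0,0,0,0],
    [0,0,0,0,0,0]
  ]
}}

```text
t: 7.28
eef_pos: [0.5483, 0.033, 0.1839]
tool_rot: [0.57, 0.608, 0.361, -0.418]
contact_force: [0.1, -0.4, -1.4]
gripper_width: 0.637
```

```bash
python3 - <<'E'
from h import *
rem(ROOT+AX*(.006+.027),RT)
for n,b in(("side",(100,220,190,340)),("top",(110,230,190,350))):
    p,d=grab(n); save(n+"4.png",cv2.resize(p[b[0]:b[1],b[2]:b[3]],None,fx=4.5,fy=4.5),1)
E
python3 held.py
```

```text
t 7.28 pos [0.5483 0.033  0.1839] w 0.637 F [ 0.1 -0.4 -1.4] 
 shift in target tool axes /40mm [ 1.451 -0.004  0.02 ] in current [ 1.451 -0.005  0.02 ] turn/360 [ 0.     -0.     -0.0001] dq [ 0.17  0.2  -0.47  2.18  0.53  0.47 -0.81]
TCP rel root: lean 0.0007 lat(-z) 0.0008 ax 0.0914
side 315 x range(tool) [-0.0603 -0.0563  0.0128  0.0225] y [-0.0266  0.027 ] z [-0.0289 -0.0008]
  body fit (y,z,slope y,slope z) [ 0.0005 -0.0002 -0.0318 -0.0038] rms 0.0016 129
  fit fixed axis [ 0.0007 -0.0001]
top 75 x range(tool) [-0.066  -0.0523  0.0143  0.0197] y [0.0038 0.0371] z [-0.0248  0.0287]
  body fit (y,z,slope y,slope z) [ 0.0004  0.0011  0.0008 -0.0021] rms 0.0003 35
  fit fixed axis [0.0004 0.0011]
```

View pics/side4.png

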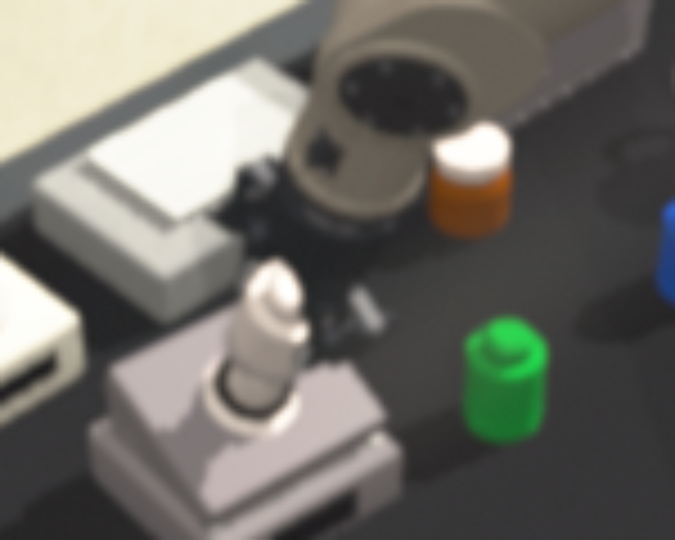

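The side crop shows the sleeve (262,335) coaxial with the spigot and just above the tip. I'll start the insertion gently.

>>> {"fn": "step_arm", "kwargs": {
  "plan": [
    [0.15,0,0,0,0,0],
    [0.15,0,0,0,0,0],
    [0.15,0,0,0,0,0],
    [0.15,0,0,0,0,0],
    [0.1,0,0,0,0,0],
    [0,0,0,0,0,0]
  ]
}}

```text
t: 8.12
eef_pos: [0.5593, 0.0319, 0.1573]
tool_rot: [0.57, 0.608, 0.362, -0.418]
contact_force: [0.2, -0.3, -3.2]
gripper_width: 0.637
```

Run:
```python
from h import *
rem(ROOT+AX*(.006+.027),RT); print("axial push on tool",bot.get_obs()['contact_force']@AX,"lat",bot.get_obs()['contact_force']@RT)
```

```text
t 8.12 pos [0.5593 0.0319 0.1573] w 0.637 F [ 0.2 -0.3 -3.2] 
 shift in target tool axes /40mm [0.731 0.001 0.018] in current [0.731 0.001 0.018] turn/360 [ 0. -0. -0.] dq [ 0.13  0.25 -0.43  2.18  0.63  0.42 -0.89]
axial push on tool -3.063299323073325 lat [ 3.06329932 -1.00618265  0.25465252]
```

Nothing touching; the reading is weight only. I'll go on to the collar and slow down there.

>>> {"fn": "step_arm", "kwargs": {
  "plan": [
    [0.12,0,0,0,0,0],
    [0.12,0,0,0,0,0],
    [0.1,0,0,0,0,0],
    [0.06,0,0,0,0,0],
    [0.04,0,0,0,0,0],
    [0.04,0,0,0,0,0]
  ]
}}

```text
t: 8.88
eef_pos: [0.567, 0.0312, 0.14]
tool_rot: [0.57, 0.608, 0.361, -0.418]
contact_force: [0.9, 0.3, -3.5]
gripper_width: 0.637
```

>>> {"fn": "step_arm", "kwargs": {
  "plan": [
    [0.04,0,0,0,0,0],
    [0.04,0,0,0,0,0],
    [0.04,0,0,0,0,0],
    [0.0,0,0,0,0,0]
  ]
}}

```text
t: 9.38
eef_pos: [0.5689, 0.0309, 0.1356]
tool_rot: [0.57, 0.608, 0.361, -0.418]
contact_force: [-1.7, -0.5, -0.0]
gripper_width: 0.636
```

Run:
```python
from h import *
rem(ROOT+AX*(.006+.027),RT); print("axial push on tool",bot.get_obs()['contact_force']@AX,"lat",bot.get_obs()['contact_force']@RT)
```

```text
t 9.38 pos [0.5689 0.0309 0.1356] w 0.636 F [-1.7 -0.5 -0. ] 
 shift in target tool axes /40mm [ 0.138 -0.008  0.017] in current [ 0.138 -0.008  0.017] turn/360 [ 0.     -0.     -0.0001] dq [ 0.09  0.3  -0.38  2.18  0.71  0.38 -0.97]
axial push on tool 0.6065202611556786 lat [-0.60652026 -1.48185169  0.6630824 ]
```

>>> {"fn": "step_arm", "kwargs": {
  "plan": [
    [0.04,0,0,0,0,0],
    [0.04,0,0,0,0,0],
    [0.0,0,0,0,0,0]
  ]
}}

```text
t: 9.75
eef_pos: [0.5701, 0.0308, 0.1325]
tool_rot: [0.57, 0.608, 0.361, -0.418]
contact_force: [-0.5, -0.3, -0.7]
gripper_width: 0.638
```

```bash
cat > f.py <<'E'
from h import *
rem(ROOT+AX*(.006+.027),RT); print("axial/-x,y,z",(bot.get_obs()['contact_force']@RT).round(2))
E
python3 f.py
```

```text
t 9.75 pos [0.5701 0.0308 0.1325] w 0.638 F [-0.5 -0.3 -0.7] 
 shift in target tool axes /40mm [ 0.055 -0.006  0.018] in current [ 0.055 -0.006  0.018] turn/360 [ 0.     -0.     -0.0001] dq [ 0.09  0.31 -0.37  2.18  0.72  0.38 -0.98]
axial/-x,y,z [ 0.45 -0.72  0.36]
```

>>> {"fn": "step_arm", "kwargs": {
  "plan": [
    [0.04,0,0,0,0,0],
    [0.03,0,0,0,0,0],
    [0.0,0,0,0,0,0]
  ]
}}

```text
t: 10.12
eef_pos: [0.5709, 0.0308, 0.1308]
tool_rot: [0.571, 0.608, 0.361, -0.418]
contact_force: [-10.4, -0.0, 12.9]
gripper_width: 0.636
```

```bash
python3 f.py
```

```text
t 10.12 pos [0.5709 0.0308 0.1308] w 0.636 F [-10.4  -0.   12.9] 
 shift in target tool axes /40mm [ 0.007 -0.008  0.019] in current [ 0.007 -0.008  0.019] turn/360 [ 0.0001  0.0001 -0.0002] dq [ 0.08  0.31 -0.37  2.18  0.72  0.37 -0.99]
axial/-x,y,z [-15.94  -4.48   1.  ]
```

It's home at the expected depth, pressing about 16–19 N. I'll hold.

>>> {"fn": "step_arm", "kwargs": {
  "plan": [
    [0,0,0,0,0,0],
    [0,0,0,0,0,0],
    [0,0,0,0,0,0],
    [0,0,0,0,0,0],
    [0,0,0,0,0,0]
  ]
}}

```text
t: 10.75
eef_pos: [0.5709, 0.0308, 0.1308]
tool_rot: [0.571, 0.608, 0.361, -0.418]
contact_force: [-9.6, -0.0, 12.7]
gripper_width: 0.631
```

```bash
python3 f.py
python3 - <<'E'
from h import *
for n,b in(("side",(100,220,190,340)),("top",(110,230,190,350))):
    p,d=grab(n); save(n+"5.png",cv2.resize(p[b[0]:b[1],b[2]:b[3]],None,fx=4.5,fy=4.5),1)
E
python3 held.py
```

```text
t 10.75 pos [0.5709 0.0308 0.1308] w 0.631 F [-9.6 -0.  12.7] 
 shift in target tool axes /40mm [ 0.007 -0.008  0.019] in current [ 0.007 -0.008  0.019] turn/360 [ 0.0001  0.0001 -0.0002] dq [ 0.08  0.31 -0.37  2.18  0.72  0.37 -0.99]
axial/-x,y,z [-15.47  -3.86   0.93]
TCP rel root: lean 0.0003 lat(-z) 0.0008 ax 0.0333
side 507 x range(tool) [-0.0583 -0.0547  0.0357  0.0379] y [-0.041   0.0383] z [-0.0351  0.0198]
  body fit (y,z,slope y,slope z) [0.0011 0.0001 0.0169 0.019 ] rms 0.0018 122
  fit fixed axis [ 0.001 -0.   ]
top 280 x range(tool) [-0.0422 -0.0373  0.0352  0.037 ] y [-0.0188  0.0427] z [-0.0341  0.0432]
  body fit (y,z,slope y,slope z) [0.0005 0.0012 0.0036 0.0013] rms 0.0003 35
  fit fixed axis [0.0005 0.0012]
```

View pics/side5.png

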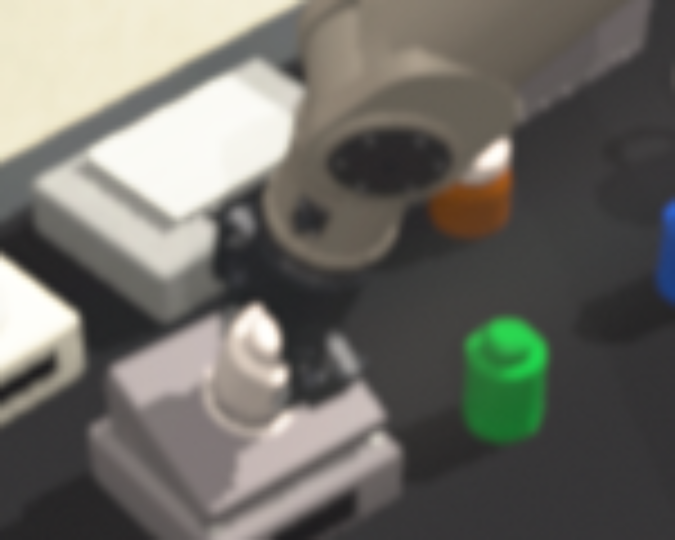

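The side crop shows the sleeve (255,375) seated with no black collar gap visible. The stub top is at 88 mm along the axis, as expected. Next I release and back off along the axis.

>>> {"fn": "step_arm", "kwargs": {
  "plan": [
    [0,0,0,0,0,0],
    [0,0,0,0,0,0],
    [0,0,0,0,0,0],
    [0,0,0,0,0,0],
    [0,0,0,0,0,0]
  ],
  "fingers": -1
}}

```text
t: 11.48
eef_pos: [0.5712, 0.0307, 0.1301]
tool_rot: [0.57, 0.608, 0.361, -0.418]
contact_force: [-0.1, 0.1, -0.3]
gripper_width: 0.997
```

>>> {"fn": "step_arm", "kwargs": {
  "plan": [
    [-0.1,0,0,0,0,0],
    [-0.3,0,0,0,0,0],
    [-0.6,0,0,0,0,0],
    [-0.8,0,0,0,0,0],
    [-0.8,0,0,0,0,0],
    [-0.8,0,0,0,0,0],
    [0,0,0.8,0,0,0],
    [0,0,0,0,0,0]
  ]
}}

```text
t: 12.48
eef_pos: [0.5145, 0.0016, 0.2557]
tool_rot: [0.57, 0.608, 0.36, -0.419]
contact_force: [0.5, 0.3, -0.3]
gripper_width: 1.0
```

Run:
```python
from h import *
rem([.4755,.2548,.16],Rdown())
p,d=grab("side"); save("side6.png",p)
p,d=grab("top"); save("top6.png",p)
```

```text
t 12.47 pos [0.5145 0.0016 0.2557] w 1.0 F [ 0.5  0.3 -0.3] 
 shift in target tool axes /40mm [ 2.392 -1.577 -6.207] in current [ 1.569 -2.407 -6.203] turn/360 [-0.0005  0.0003 -0.0641] dq [ 0.32  0.02 -0.52  2.16  0.23  0.58 -0.46]
```

View pics/side6.png

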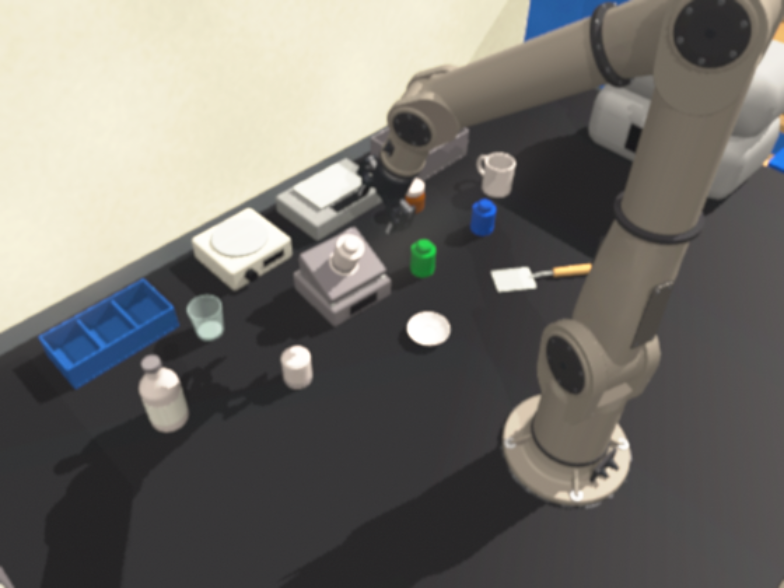

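The side picture shows the stubbed sleeve seated at (347,255) and the hand clear of it. I measure its pose now.

```bash
cat > seat.py <<'E'
from h import *
from scipy.optimize import least_squares
for n in("side","top"):
    L=np.load(f"last_{n}.npz");Q=pts(n,L['d']).reshape(-1,3);c=L['p'].reshape(-1,3).astype(int)
    l=(Q-ROOT)@np.c_[RT[:,1],-RT[:,2],AX]
    for lo,hi,r in((.018,.064,.028),(.074,.092,.018),(.092,.140,.028),(.140,.155,.03)):
        b=l[(l[:,2]>lo)&(l[:,2]<hi)&(np.hypot(l[:,0],l[:,1])<.04)]
        if len(b)<15: continue
        f=lambda s:np.hypot(b[:,0]-s[0],b[:,1]-s[1])-r
        s=least_squares(f,[0,0],loss='soft_l1',f_scale=.002).x
        print(n,lo,hi,len(b),"fit",s.round(4),"mid xy",((b.max(0)+b.min(0))/2)[:2].round(4),"h pct",np.percentile(b[:,2],[5,50,75,90,99]).round(4))
E
python3 seat.py
```

```text
side 0.018 0.064 146 fit [0.0012 0.0004] mid xy [-0.0018  0.0071] h pct [0.0205 0.0399 0.0525 0.0593 0.0632]
side 0.074 0.092 124 fit [ 0.001  -0.0002] mid xy [-0.002   0.0027] h pct [0.0749 0.0867 0.0888 0.09   0.0917]
top 0.018 0.064 59 fit [ 0.0007 -0.0006] mid xy [0.0189 0.0049] h pct [0.0212 0.0387 0.0508 0.0579 0.0623]
top 0.074 0.092 165 fit [-0.0008 -0.0012] mid xy [0.0066 0.0009] h pct [0.0754 0.0877 0.0894 0.0905 0.0917]
```

>>> {"fn": "step_arm", "kwargs": {
  "plan": [
    [0,-0.2,-0.8,0,0,-0.008],
    [0,-0.2,-0.8,0,0,-0.008],
    [0,-0.2,-0.8,0,0,-0.008],
    [0,-0.2,-0.8,0,0,-0.008],
    [0,-0.2,-0.8,0,0,-0.008],
    [0,-0.2,-0.8,0,0,-0.008],
    [0,-0.2,-0.8,0,0,-0.008],
    [0,-0.2,-0.6,0,0,-0.008]
  ]
}}

```text
t: 13.58
eef_pos: [0.4762, 0.2594, 0.2407]
tool_rot: [-0.475, -0.522, -0.477, 0.523]
contact_force: [0.0, 0.1, 0.2]
gripper_width: 1.003
```

>>> {"fn": "step_arm", "kwargs": {
  "plan": [
    [0,0,0,0,0,0]
  ]
}}

```text
t: 13.7
eef_pos: [0.4765, 0.2596, 0.2406]
tool_rot: [0.476, 0.523, 0.477, -0.522]
contact_force: [-0.4, 0.1, -0.8]
gripper_width: 0.996
```

Run:
```python
from h import *
rem([.4755,.2548,.16],Rdown())
```

```text
t 13.7 pos [0.4765 0.2596 0.2406] w 0.996 F [-0.4  0.1 -0.8] 
 shift in target tool axes /40mm [ 2.014 -0.013  0.121] in current [ 2.014 -0.011  0.124] turn/360 [ 0.0007 -0.0003  0.0002] dq [-0.04  0.33 -0.7   1.83  0.23  1.07 -0.92]
```

>>> {"fn": "step_arm", "kwargs": {
  "plan": [
    [0.5,0,0.12,0.0006,0,0],
    [0.8,0,0,0,0,0],
    [0.8,0,0,0,0,0],
    [0.8,0,0,0,0,0],
    [0.8,0,0,0,0,0],
    [0.7,0,0,0,0,0],
    [0.5,0,0,0,0,0],
    [0.3,0,0,0,0,0]
  ]
}}

```text
t: 14.7
eef_pos: [0.4765, 0.2515, 0.0322]
tool_rot: [-0.475, -0.524, -0.474, 0.524]
contact_force: [0.0, -0.5, 1.0]
gripper_width: 1.004
```

>>> {"fn": "step_arm", "kwargs": {
  "plan": [
    [0.12,0,0,0,0,0],
    [0,0,0,0,0,0]
  ]
}}

```text
t: 14.95
eef_pos: [0.4769, 0.2521, 0.0285]
tool_rot: [0.475, 0.524, 0.474, -0.524]
contact_force: [-1.0, -0.1, 0.4]
gripper_width: 1.002
```

Run:
```python
from h import *
rem([.4755,.2548,.027],Rdown())
p,d=grab("side"); save("side7.png",cv2.resize(p[200:330,130:310],None,fx=4,fy=4),1)
```

```text
t 14.95 pos [0.4769 0.2521 0.0285] w 1.002 F [-1.  -0.1  0.4] 
 shift in target tool axes /40mm [ 0.037 -0.041 -0.063] in current [ 0.037 -0.041 -0.063] turn/360 [-0.0006 -0.     -0.0001] dq [-0.17  0.6  -0.55  2.    0.49  0.67 -1.13]
```

View pics/side7.png

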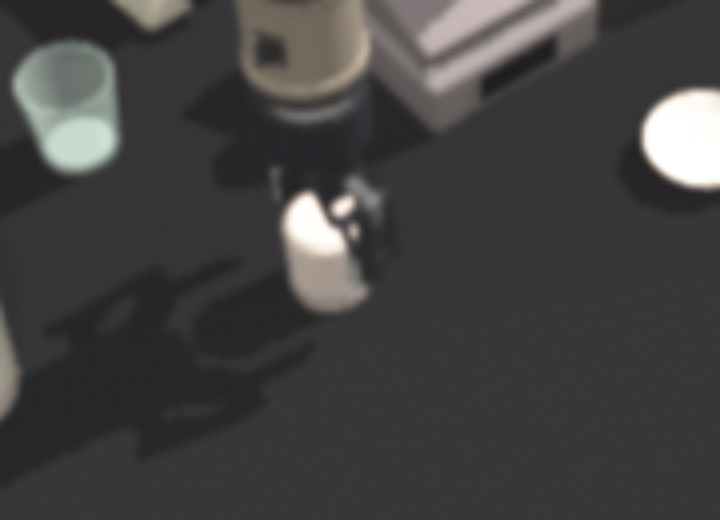

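The closed-top sleeve (328,250) is between the fingers. I'll make a small centring move, then close and lift.

>>> {"fn": "step_arm", "kwargs": {
  "plan": [
    [0.03,-0.04,-0.06,0,0,0],
    [0,0,0,0,0,0],
    [0,0,0,0,0,0]
  ]
}}

```text
t: 15.38
eef_pos: [0.4754, 0.2546, 0.0272]
tool_rot: [0.475, 0.524, 0.474, -0.524]
contact_force: [0.1, -0.7, 0.9]
gripper_width: 1.006
```

>>> {"fn": "step_arm", "kwargs": {
  "plan": [
    [0,0,0,0,0,0],
    [0,0,0,0,0,0],
    [0,0,0,0,0,0],
    [0,0,0,0,0,0],
    [0,0,0,0,0,0],
    [0,0,0,0,0,0]
  ],
  "fingers": 1,
  "force": 80
}}

```text
t: 16.12
eef_pos: [0.4754, 0.2545, 0.0274]
tool_rot: [0.475, 0.524, 0.474, -0.524]
contact_force: [-0.4, -2.0, 5.4]
gripper_width: 0.633
```

>>> {"fn": "step_arm", "kwargs": {
  "plan": [
    [-0.4,0,0,0,0,0],
    [-0.9,0,0,0,0,0],
    [-1,0,0,0,0,0],
    [-1,0,0,0,0,0],
    [-1,0,0,0,0,0],
    [-1,0,0,0,0,0],
    [-1,0,0,0,0,0],
    [-0.7,0,0,0,0,0]
  ]
}}

```text
t: 17.12
eef_pos: [0.4751, 0.2549, 0.3098]
tool_rot: [0.475, 0.525, 0.474, -0.523]
contact_force: [0.6, 0.7, -1.8]
gripper_width: 0.632
```

Run:
```python
from h import *
rem(ROOT+AX*(.110+.027),RT)
```

```text
t 17.12 pos [0.4751 0.2549 0.3098] w 0.632 F [ 0.6  0.7 -1.8] 
 shift in target tool axes /40mm [2.668 0.934 5.366] in current [2.089 1.914 5.363] turn/360 [-0.0005 -0.0001  0.0636] dq [-0.01  0.26 -0.72  1.75  0.18  1.2  -0.87]
```

>>> {"fn": "step_arm", "kwargs": {
  "plan": [
    [0,0,0.65,0,0,0.008],
    [0,0,0.65,0,0,0.008],
    [0,0,0.65,0,0,0.008],
    [0,0,0.65,0,0,0.008],
    [0,0,0.65,0,0,0.008],
    [0,0,0.65,0,0,0.008],
    [0,0,0.65,0,0,0.008],
    [0,0,0.65,0,0,0.0075]
  ]
}}

```text
t: 18.12
eef_pos: [0.4538, 0.0469, 0.3075]
tool_rot: [0.57, 0.608, 0.361, -0.419]
contact_force: [-0.4, -0.5, -0.8]
gripper_width: 0.628
```

>>> {"fn": "step_arm", "kwargs": {
  "plan": [
    [0,0,0,0,0,0],
    [0,0,0,0,0,0]
  ]
}}

```text
t: 18.38
eef_pos: [0.4546, 0.0482, 0.3076]
tool_rot: [0.569, 0.608, 0.361, -0.42]
contact_force: [-0.4, -0.0, -0.9]
gripper_width: 0.635
```

Run:
```python
from h import *
rem(ROOT+AX*(.110+.027),RT)
```

```text
t 18.38 pos [0.4546 0.0482 0.3076] w 0.635 F [-0.4 -0.  -0.9] 
 shift in target tool axes /40mm [2.624 0.969 0.175] in current [2.622 0.974 0.169] turn/360 [-0.0004  0.0002  0.0003] dq [ 0.26 -0.16 -0.55  2.18  0.1   0.73 -0.46]
```

>>> {"fn": "step_arm", "kwargs": {
  "plan": [
    [0,0.5,0.1,-0.0004,0,0.0003],
    [0,0.47,0.07,0,0,0],
    [0.6,0,0,0,0,0],
    [0.6,0,0,0,0,0],
    [0.6,0,0,0,0,0],
    [0.4,0,0,0,0,0],
    [0.2,0,0,0,0,0],
    [0,0,0,0,0,0]
  ]
}}

```text
t: 19.38
eef_pos: [0.5269, 0.0342, 0.2335]
tool_rot: [0.57, 0.607, 0.362, -0.419]
contact_force: [0.3, -0.1, -0.2]
gripper_width: 0.632
```

```bash
python3 - <<'E'
from h import *
rem(ROOT+AX*(.070+.0274),RT)
for n,b in(("side",(100,220,190,340)),("top",(110,230,190,350))):
    p,d=grab(n); save(n+"8.png",cv2.resize(p[b[0]:b[1],b[2]:b[3]],None,fx=4.5,fy=4.5),1)
E
python3 held.py; python3 seat.py
```

```text
t 19.38 pos [0.5269 0.0342 0.2335] w 0.632 F [ 0.3 -0.1 -0.2] 
 shift in target tool axes /40mm [ 1.192  0.005 -0.002] in current [ 1.192  0.007 -0.002] turn/360 [-0.      0.0001  0.0002] dq [ 0.26  0.09 -0.55  2.16  0.36  0.56 -0.65]
TCP rel root: lean 0.0004 lat(-z) -0.0002 ax 0.1458
side 359 x range(tool) [-0.0473 -0.0452  0.0202  0.0252] y [-0.0257  0.0242] z [-0.0298  0.0039]
  body fit (y,z,slope y,slope z) [ 0.0004 -0.0009 -0.0065  0.0005] rms 0.0013 156
  fit fixed axis [ 0.0004 -0.0009]
top 97 x range(tool) [-0.0556 -0.045   0.0201  0.0249] y [0.0026 0.0357] z [-0.0257  0.0279]
  body fit (y,z,slope y,slope z) [ 0.0003  0.0003 -0.0087  0.0055] rms 0.0012 47
  fit fixed axis [0.0003 0.0003]
side 0.018 0.064 146 fit [0.0007 0.0005] mid xy [-0.0023  0.0087] h pct [0.0196 0.0412 0.0521 0.0591 0.0631]
side 0.074 0.092 67 fit [ 0.002  -0.0001] mid xy [-0.0003  0.0026] h pct [0.0744 0.0831 0.0855 0.0895 0.0918]
side 0.092 0.14 72 fit [0.0005 0.0004] mid xy [-0.0034  0.0124] h pct [0.1203 0.1305 0.1351 0.1383 0.1395]
side 0.14 0.155 49 fit [ 0.0008 -0.0016] mid xy [-0.0064  0.0185] h pct [0.1406 0.1477 0.1502 0.1534 0.1546]
top 0.018 0.064 66 fit [ 0.0006 -0.0006] mid xy [ 0.0135 -0.0012] h pct [0.02   0.0366 0.0482 0.0525 0.0631]
top 0.092 0.14 27 fit [ 0.0006 -0.0007] mid xy [ 0.0141 -0.0007] h pct [0.1212 0.132  0.1353 0.1374 0.1394]
top 0.14 0.155 16 fit [-0.0024 -0.0003] mid xy [ 0.0183 -0.0008] h pct [0.1408 0.1484 0.1505 0.1543 0.1549]
```

View pics/side8.png

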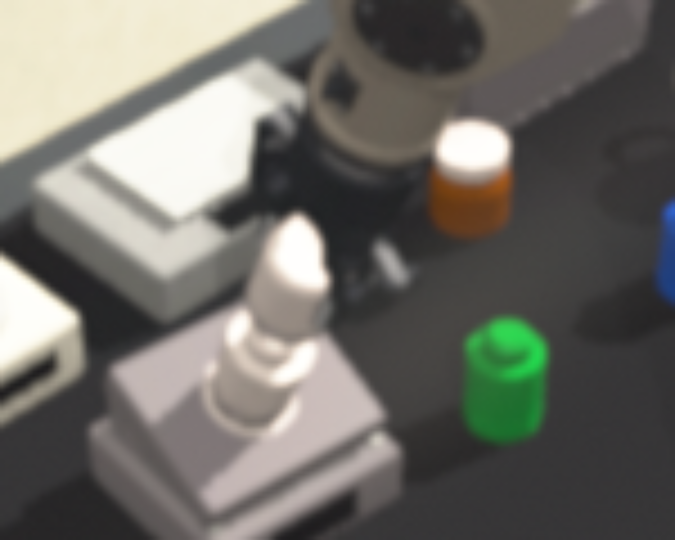

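Aligned: the held sleeve (290,290) is coaxial with the seated one, with all fits within 1 mm or so. I'll lower it onto the stub.

>>> {"fn": "step_arm", "kwargs": {
  "plan": [
    [0.2,0,0,0,0,0],
    [0.2,0,0,0,0,0],
    [0.2,0,0,0,0,0],
    [0.1,0,0,0,0,0],
    [0.08,0,0,0,0,0],
    [0.08,0,0,0,0,0],
    [0.06,0,0,0,0,0],
    [0,0,0,0,0,0]
  ]
}}

```text
t: 20.48
eef_pos: [0.5411, 0.0321, 0.1997]
tool_rot: [0.57, 0.607, 0.361, -0.419]
contact_force: [-0.8, 0.6, -0.6]
gripper_width: 0.632
```

```bash
sed -i 's/AX\*(.006+.027)/AX*(.070+.0274)/' f.py; python3 f.py
```

```text
t 20.48 pos [0.5411 0.0321 0.1997] w 0.632 F [-0.8  0.6 -0.6] 
 shift in target tool axes /40mm [ 0.275  0.005 -0.019] in current [ 0.275  0.005 -0.02 ] turn/360 [-0.0001  0.0002  0.0001] dq [ 0.22  0.16 -0.52  2.17  0.48  0.5  -0.76]
axial/-x,y,z [ 0.23 -1.   -0.49]
```

>>> {"fn": "step_arm", "kwargs": {
  "plan": [
    [0.05,0,-0.01,0,0,0],
    [0.05,0,0,0,0,0],
    [0.05,0,0,0,0,0],
    [0.04,0,0,0,0,0],
    [0.03,0,0,0,0,0],
    [0,0,0,0,0,0]
  ]
}}

```text
t: 21.22
eef_pos: [0.5445, 0.0322, 0.1916]
tool_rot: [0.57, 0.607, 0.361, -0.419]
contact_force: [-0.3, 0.1, -1.9]
gripper_width: 0.627
```

```bash
python3 f.py
```

```text
t 21.23 pos [0.5445 0.0322 0.1916] w 0.627 F [-0.3  0.1 -1.9] 
 shift in target tool axes /40mm [ 0.055  0.005 -0.01 ] in current [ 0.055  0.005 -0.01 ] turn/360 [-0.0001  0.0002  0.0001] dq [ 0.21  0.18 -0.51  2.17  0.51  0.48 -0.79]
axial/-x,y,z [ 1.61 -0.97 -0.04]
```

>>> {"fn": "step_arm", "kwargs": {
  "plan": [
    [0.03,0,0,0,0,0],
    [0.02,0,0,0,0,0],
    [0.0,0,0,0,0,0]
  ]
}}

```text
t: 21.6
eef_pos: [0.5453, 0.0321, 0.1899]
tool_rot: [0.57, 0.608, 0.361, -0.419]
contact_force: [0.4, 0.3, -1.7]
gripper_width: 0.629
```

```bash
python3 f.py
```

```text
t 21.6 pos [0.5453 0.0321 0.1899] w 0.629 F [ 0.4  0.3 -1.7] 
 shift in target tool axes /40mm [ 0.007  0.004 -0.01 ] in current [ 0.007  0.004 -0.01 ] turn/360 [-0.0001  0.0002  0.0001] dq [ 0.21  0.18 -0.51  2.17  0.52  0.48 -0.79]
axial/-x,y,z [ 1.68 -0.3  -0.38]
```

>>> {"fn": "step_arm", "kwargs": {
  "plan": [
    [0.015,0,0,0,0,0],
    [0.01,0,0,0,0,0],
    [0.0,0,0,0,0,0]
  ]
}}

```text
t: 21.98
eef_pos: [0.5456, 0.0323, 0.1896]
tool_rot: [0.57, 0.607, 0.361, -0.419]
contact_force: [-6.9, -0.7, 8.9]
gripper_width: 0.63
```

```bash
python3 f.py
```

```text
t 21.98 pos [0.5456 0.0323 0.1896] w 0.63 F [-6.9 -0.7  8.9] 
 shift in target tool axes /40mm [-0.     0.001 -0.005] in current [-0.     0.001 -0.005] turn/360 [-0.0001  0.0003  0.    ] dq [ 0.21  0.19 -0.5   2.17  0.52  0.48 -0.8 ]
axial/-x,y,z [-10.83  -2.75   1.37]
```

Contact at exactly nominal depth, about 11–12 N. One nudge more, then hold.

>>> {"fn": "step_arm", "kwargs": {
  "plan": [
    [0.006,0,0,0,0,0],
    [0,0,0,0,0,0],
    [0,0,0,0,0,0],
    [0,0,0,0,0,0],
    [0,0,0,0,0,0],
    [0,0,0,0,0,0]
  ]
}}

```text
t: 22.72
eef_pos: [0.5456, 0.0323, 0.1896]
tool_rot: [0.57, 0.607, 0.361, -0.419]
contact_force: [-9.4, 0.2, 11.2]
gripper_width: 0.63
```

```bash
python3 f.py
```

```text
t 22.73 pos [0.5456 0.0323 0.1896] w 0.63 F [-9.4  0.2 11.2] 
 shift in target tool axes /40mm [-0.001  0.001 -0.005] in current [-0.001  0.001 -0.005] turn/360 [-0.0001  0.0003 -0.    ] dq [ 0.21  0.19 -0.5   2.17  0.52  0.48 -0.8 ]
axial/-x,y,z [-13.98  -4.27   0.68]
```

Pressed for 0.75 s at about 14 N. I release and back off.

>>> {"fn": "step_arm", "kwargs": {
  "plan": [
    [0,0,0,0,0,0],
    [0,0,0,0,0,0],
    [0,0,0,0,0,0],
    [0,0,0,0,0,0],
    [0,0,0,0,0,0]
  ],
  "fingers": -1
}}

```text
t: 23.35
eef_pos: [0.5458, 0.032, 0.1887]
tool_rot: [0.57, 0.608, 0.361, -0.419]
contact_force: [-0.2, -0.7, 0.2]
gripper_width: 1.005
```

>>> {"fn": "step_arm", "kwargs": {
  "plan": [
    [-0.1,0,0,0,0,0],
    [-0.3,0,0,0,0,0],
    [-0.6,0,0,0,0,0],
    [-0.8,0,0,0,0,0],
    [-0.8,0,0,0,0,0],
    [-0.4,0,0,0,0,0],
    [0,0,0.8,0,0,0],
    [0,0,0.8,0,0,0]
  ]
}}

```text
t: 24.35
eef_pos: [0.4927, -0.0277, 0.2993]
tool_rot: [0.57, 0.607, 0.361, -0.419]
contact_force: [0.2, -0.7, -0.0]
gripper_width: 1.001
```

>>> {"fn": "step_arm", "kwargs": {
  "plan": [
    [0,0,0.8,0,0,0],
    [0,0,0.8,0,0,0],
    [0,0,0,0,0,0],
    [0,0,0,0,0,0],
    [0,0,0,0,0,0]
  ]
}}

```text
t: 24.98
eef_pos: [0.4869, -0.0896, 0.2992]
tool_rot: [0.57, 0.607, 0.362, -0.418]
contact_force: [0.4, -0.6, -0.1]
gripper_width: 0.994
```

```bash
python3 - <<'E'
from h import *
print(bot.get_obs()['t'],bot.get_obs()['eef_pos'])
for n,b in(("side",(100,220,190,340)),("top",(110,230,190,350))):
    p,d=grab(n); save(n+"9.png",p)
E
python3 seat.py
```

```text
24.975 [ 0.48688381 -0.08964883  0.29921187]
side 0.018 0.064 141 fit [0.0005 0.0008] mid xy [-0.0033  0.008 ] h pct [0.0211 0.0422 0.0532 0.0598 0.0626]
side 0.074 0.092 61 fit [-0.0064  0.01  ] mid xy [-0.0047  0.0064] h pct [0.0756 0.0841 0.0882 0.0903 0.0919]
side 0.092 0.14 288 fit [0.0008 0.0003] mid xy [-0.0008  0.0022] h pct [0.0967 0.1325 0.1377 0.1393 0.1398]
side 0.14 0.155 125 fit [-0.0121 -0.0174] mid xy [-0.0025  0.0016] h pct [0.1402 0.1416 0.1425 0.1442 0.1468]
top 0.018 0.064 81 fit [ 0.0004 -0.0005] mid xy [ 0.0134 -0.0011] h pct [0.0216 0.0377 0.0496 0.059  0.0621]
top 0.074 0.092 33 fit [ 0.0122 -0.0011] mid xy [0.0182 0.0001] h pct [0.0775 0.0851 0.0881 0.0903 0.0917]
top 0.092 0.14 274 fit [-0.    -0.001] mid xy [ 0.0007 -0.0009] h pct [0.0994 0.1375 0.139  0.1396 0.14  ]
top 0.14 0.155 220 fit [0.022  0.0104] mid xy [ 0.0015 -0.0012] h pct [0.1401 0.1414 0.1423 0.1432 0.145 ]
```

View pics/side9.png

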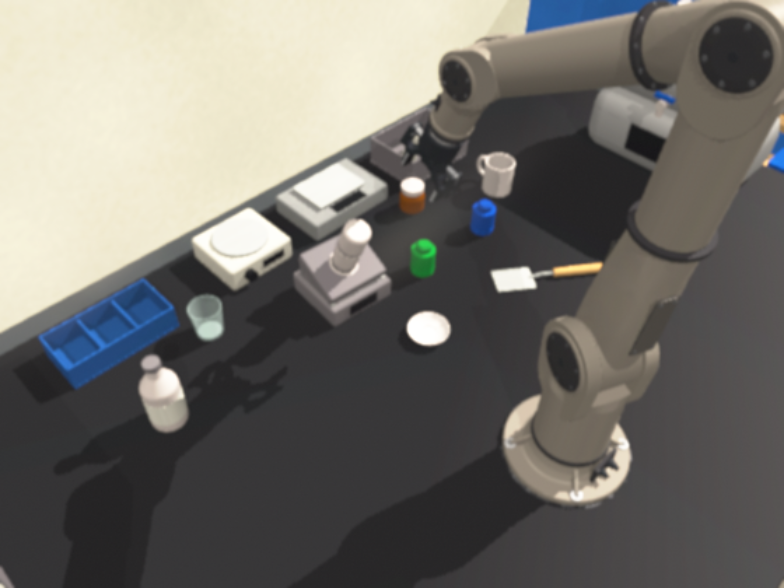

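View pics/top9.png

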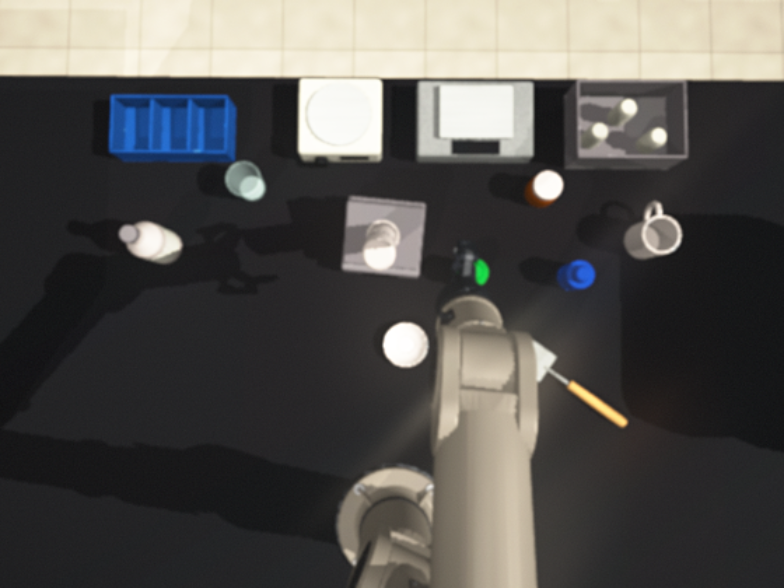

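Both sleeves are stacked on the spigot: side (350,245), top (381,245). The top face is at about 140 mm along the axis (105 + 35 expected), within about 1 mm of the axis. The bystanders sit at the same pixels as at the start, and the arm is clear.

```bash
python3 -c "
from station import bot
print(bot.hand_in())"
```

```text
the job is handed in; nothing more can be done
None
```

The two-stage filter is assembled on the spigot, and I handed the job in at about 25 s; hand-in reports no verdict.

- **Stubbed sleeve:** I pressed the white stubbed sleeve along the spigot, and it stopped at the expected depth. I held it there at about 15–19 N for over half a second. Its stub top measured about 88 mm up the axis, as it should when home. I could not measure the collar directly. That it is fully down follows from the sleeve's depth and the hard stop; no black collar showed in the picture.
- **Closed-top sleeve:** I pressed it over the stub at about 11–14 N for 0.75 s, and it also stopped at the expected depth. Its top face measured about 140 mm up the axis (expected 140).
- **Last look:** both sleeves were within about 1 mm of the axis, the gripper was open and clear, and the bystanders were where they started (the spatula was partly hidden by the arm in the top view).
- **Disagreements:** the two cameras differed by 1–4 mm sideways, so I used their average. A few fits at the bevels and edges were poor and I ignored them.

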